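# Hold the recessed reset of the microscope lamp controller

## Task

The microscope's lamp controller must be reset. First slide the guard on its top fully open, then take the reset pin (the tool with the slim square handle) out of the tool holder, reach its tip through the uncovered hole and gently press the recessed button all the way down. Finish like that, with the pin still gripped and the button held down; do not disturb the other tools or the things around.

Things in the scene. Friction and masses are not known exactly. Their poses are not given: they have to be found in the camera images.
- lamp_unit: The lamp controller: a low white metal box, 150 x 220 mm (its x, y) and 60 mm high, fixed to the table; origin at the centre of its underside, x away from its front with a dial, y along its long side. On its top, 35 mm from one short end (the -y end), a metal guard slides between two low rails (5.5 mm high). A round, flat dish lies on the box top, far from the guard.
- hole_mouth (a point): Centre of the mouth of the reset hole in the flat top of the lamp controller (60 mm above the table, at -20, -55 mm in the controller's x, y); covered by the guard at the start. The hole is vertical, round, 14 mm in diameter; the button's top lies 18 mm below the mouth when not pressed.
- guard (a joint): Travel of the guard (m): 0 = shut over the hole, 0.045 = fully open at its stop, along the controller's +y, towards the middle of the box. It starts at 0 to 8 mm. It needs about 1.2 N to slide and stays where it is left. The guard is a steel plate 36 x 44 x 4 mm (in the controller's x, y, z) lying on the box top, so its upper face is 65 mm above the table.
- guard_tab (a point): Centre of the top of the upright steel tab on the middle of the guard plate, 89 mm above the table; moves with the guard. The tab is 10 mm thick (controller's x), 24 mm long (controller's y, the sliding direction) and stands 24 mm above the plate; it can be pinched from above across its 10 mm.
- reset_button (a joint): Travel of the recessed button (m): 0 = up, 0.006 = fully down. Spring: about 2 N to start, 5 N at the bottom; springs back when let go. Round black cap 11 mm in diameter in the hole.
- button_top (a point): Centre of the top face of the recessed button; moves down with it.
- holder: Tool holder: grey plastic block 50 x 180 mm (its x, y) and 60 mm high, fixed; origin at the centre of its underside. Three vertical holes (10.5 mm in diameter, 56 mm deep) in a row along its y, at -60, 0 and +60 mm, each with a tool standing upright in it; which tool is in which hole varies.
- pin: Reset pin, 40 g, loose, standing in the holder: a square aluminium handle 14 x 14 mm and 65 mm tall above a round steel shank 7 mm in diameter and 50 mm long that is hidden in the holder. Origin at the underside of the handle on the axis (60 mm above the table while in the holder), z up along the handle, x and y across its flats, which are parallel to the holder's sides.
- pin_tip (a point): Blunt lower end of the reset pin's shank, 50 mm below its origin.
- pin_grip (a point): Point on the pin's axis within the square handle, 40 mm above its origin: a good place to grip.
- driver: Another tool in the holder, to be left there: round waisted aluminium handle, up to 24 mm in diameter and 50 mm tall. Origin at the underside of its handle.
- probe: Another tool in the holder, to be left there: round aluminium handle 18 mm in diameter with a 24 mm ball on top, 47 mm tall in all. Origin at the underside of its handle.
- dish: Clear dish, 52 mm in diameter, 14 mm high, lying on the lamp controller's top at +35, +75 mm in its x, y. Bystander; origin at its underside.
- objective: Steel microscope objective, 32 mm in diameter, 44 mm high, standing on the table between controller and holder. Bystander; origin at its underside.
- medium: Amber glass bottle, 64 mm in diameter, 110 mm high, at the back. Bystander; origin at its underside.
- jar: White jar, 60 mm in diameter, 70 mm high, at the back. Bystander; origin at its underside.
- slide_box: Grey slide box, 85 x 100 x 33 mm, on the table to the left. Bystander; origin at its underside.
- beaker: Glass beaker, 66 mm in diameter, 80 mm high, at the back. Bystander; origin at its underside.
- tip_box: White box, 80 x 120 x 60 mm, on the table to the right. Bystander; origin at its underside.

How it is judged (in metres and radians):
On the way, in this order (a step that is already met when the one before it is completed fails the run):
1. the guard is slid fully open (value of joint guard above 0.036 m), for 0.2 s.
2. the reset pin is lifted out of the holder (height (world z) of pin_tip above 0.062 m), for 0.2 s.
3. the pin's tip is in the reset hole (z of pin_tip in the frame of hole_mouth below -0.006 m and horizontal distance between pin_tip and hole_mouth below 0.007 m), for 0.1 s.
At the end, for the whole second after the job is handed in: The guard is open (at least 36 of 45 mm) and the reset pin, upright within 20 degrees and gripped by the fingers, stands in the hole with its tip on the button, pressing with at least 2 N and keeping it down at least 4 of its 6 mm (value of joint reset_button above 0.004 m and contact force between pin and lamp_unit above 2 N and contact force between the fingers and pin above 2 N and horizontal distance between pin_tip and hole_mouth below 0.007 m and distance between pin_tip and button_top below 0.007 m and value of joint guard above 0.036 m and angle between pin's own z axis and vertical below 0.35 rad); the arm keeps its last pose, push and grip.
It fails at once if the lamp controller is pressed with more than 25 N by the pin (contact force between pin and lamp_unit above 25 N).
It fails at once if another tool of the holder is disturbed (moved over 30 mm) (distance of any of driver, probe from where it was at the start of the episode above 0.03 m).
It fails at once if a bystander is disturbed (moved over 30 mm) (distance of any of dish, objective, medium, jar, slide_box, beaker, tip_box from where it was at the start of the episode above 0.03 m).
It fails at once if a bystander is knocked over (angle between any of medium, jar, beaker, objective's own z axis and vertical above 0.6 rad).
It also fails if it takes over 58 s, if anything falls off the work surface, if the arm or the gripper's body presses on something with over 40 N, if the wrist force passes 120 N, or if a joint passes its speed limit or range.

## Robot

A 6-joint arm with a two-finger parallel gripper is mounted at the origin on the work surface. World frame = base frame: x ahead of the robot, y to its left, z up, the work surface at z = 0. Lengths are in m, angles in degrees, forces in N, time in s.
With the tool pointing down it reaches from about 0.25 to 0.725 m from the base axis. Payload 9.7 kg.
Tool frame: the origin (TCP) lies at the very end of the fingers, on their centre line; the grasp point (between the pads) lies 19 mm behind it; z points along the fingers, y is the line along which they close (so a half turn about z gives the same grasp; the last joint's range is limited). The gripper opens to 85 mm and grips with 20 to 120 N. Pads are 22 mm wide; open, the fingers measure 114 mm over their backs; the gripper's body (76 mm by 85 mm) begins 54 mm behind the grasp point. The pads swing forward as they close: fully open they stand 13 mm farther back than shut.
Start: joints at [-75.573, 4.979, 10.078, 95.1, 0, 90], TCP at [0.137, -0.533, 0.209] pointing down, gripper open.
Joint ranges: [-179.16, 179.16], [-48.56, 103.87], [-65.8, 70.77], [-126.05, 130.52], [-82.76, 87.17], [-180, 180]. Speed limits (degrees/s): [127.2, 127.2, 147.25, 180, 180, 180].

## Interface

Orientations are given as [roll, pitch, yaw] about the fixed x, y, z axes, in that order (R = Rz(yaw) Ry(pitch) Rx(roll)).
In Python, from workcell import telemetry, optics, workorder gives the robot as it stands.
- The arm moves only by the shell command python3 -m handwheel 'ROWS' [FORCE]. ROWS is JSON, a list of rows, each an object of numbers: "tx", "ty", "tz": the shift along the tool's x, y, z in m; "ax", "ay", "az": the turn, a rotation vector about the tool's x, y, z in degrees; "jaw": the gripper command: -1 is shut, 1 is fully open, values between are in proportion. A call has exactly 10 rows; each row shifts and turns the commanded pose from where the row before left it, along the tool's axes as they then stand; what a row does not reach is not made up. A row lasts 1/8 s, in which the tool goes at most 62.5 mm and 10.7 degrees, less where a joint would pass 70% of its speed; a pose out of reach is approached as far as the arm can. A call is refused whole if a number of a shift passes 0.0625 or a number of a turn 10.7, either way. A call with a gripper value outside its range is refused whole. The fingers move at their own pace and stop on an object; FORCE is the grip in N (left out, the last holds). Time passes only in rows, so rows that do not move let the fingers close, or fill a call up. It gives the time, the measured TCP pose, the force, the opening and the grip force at its end, in the units of the state.
- telemetry.get_obs(): the state, without advancing time (a new reading comes with each control period).
- optics.camera(name): name is "scene" or "top" or "wrist"; returns a dict with "color" (400x640x3 uint8, red, green, blue), "K" (3x3 intrinsics, pixels), "k1" (the pictures are not rectified: a ray, as slopes to the right and down, at radius r is drawn at 1 + k1 r^2 times it, then the intrinsics apply), "extrinsics" (4x4, takes a point from camera to world coordinates); the wrist camera has in their place "mount" (4x4, takes a point from camera to tool coordinates, whose origin is the TCP and whose axes are the flange's). Camera axes: x right, y down, z forward; pixel columns grow to the right and rows downward; lengths in m; the calibration is good to about 2 mm. A picture is of the moment at which its call begins: read the wrist's pose just before it. There is no depth.
- workorder.job_done(): hands the job in; it is judged then, once.
The state is a dict: "time": time; "q": joint angles; "qd": joint speeds; "joint_efforts": joint torques, N m; "ee_pos": TCP position; "tcp_rot": TCP orientation; "wrist_force": force on the tool from outside, world axes, zero at the start; "torque": the same for the moment, N m; "opening": finger opening in m; "grasp_force": force on a finger pad.
Only numpy, scipy, OpenCV 4.12 (cv2) and the standard library are available. Lean on these libraries where they do the work, as an engineer would, in place of code of your own. Each camera call takes 0.05 s, during which the arm holds its last target. There are 200 camera calls.

## Working session

There is one attempt and no reset: what is moved stays moved. The work goes in short steps, Python scripts to look and compute and a shell command to move; the robot and the scene stay as the last step left them, time stands still between calls to the robot, and variables do not carry over. Pictures are saved under pics/ and viewed, at most 10 in all, crops included, and the job is handed in when it is done.

```bash
ls; mkdir -p pics; python3 - <<'E'
from workcell import telemetry, optics
import cv2, numpy as np
o=telemetry.get_obs(); print(o)
for n in ("scene","top"):
    c=optics.camera(n); cv2.imwrite(f"pics/{n}0.png",c["color"][:,:,::-1]); print(n,c["K"],c["k1"],c["extrinsics"])
E
```

```text
pics
{'time': 0.0, 'q': array([-7.55725647e+01,  5.00915362e+00,  1.00352492e+01,  9.51010511e+01,
       -5.39219353e-04,  8.99981669e+01]), 'qd': array([ 0.027759  , -0.02567914, -0.03790957, -0.05409077, -0.03347361,
        0.06366782]), 'joint_efforts': array([ 9.01668063e-04, -5.20384312e+01,  4.64811873e+01,  1.60835381e-02,
        1.71246347e-05,  7.06814873e-06]), 'ee_pos': array([ 0.13696523, -0.5323975 ,  0.2087089 ]), 'tcp_rot': array([-1.79925044e+02,  5.36820744e-04,  1.44292691e+01]), 'wrist_force': array([-0.01392497, -0.90402787, -0.36486478]), 'torque': array([ 0.05036466, -0.03819501, -0.01432432]), 'grasp_force': 0.0, 'opening': 0.08492464664079033}
scene [[518.96914058   0.         321.46754673]
 [  0.         518.96914058 201.65391156]
 [  0.           0.           1.        ]] 0.05176899455069667 [[-0.04957869  0.74653104 -0.66350083  1.67118521]
 [ 0.99860513  0.02497339 -0.04652011  0.07757736]
 [-0.01815884 -0.66488174 -0.74672788  1.30554056]
 [ 0.          0.          0.          1.        ]]
top [[422.36707225   0.         326.72137707]
 [  0.         422.36707225 191.96091498]
 [  0.           0.           1.        ]] -0.0012432511655466171 [[ 1.09823807e-02 -9.80045290e-01  1.98470693e-01  3.15004178e-01]
 [-9.99938382e-01 -1.10851862e-02  5.93132935e-04 -5.47970870e-03]
 [ 1.61878745e-03 -1.98464978e-01 -9.80106643e-01  1.64928852e+00]
 [ 0.00000000e+00  0.00000000e+00  0.00000000e+00  1.00000000e+00]]
```

View pics/top0.png

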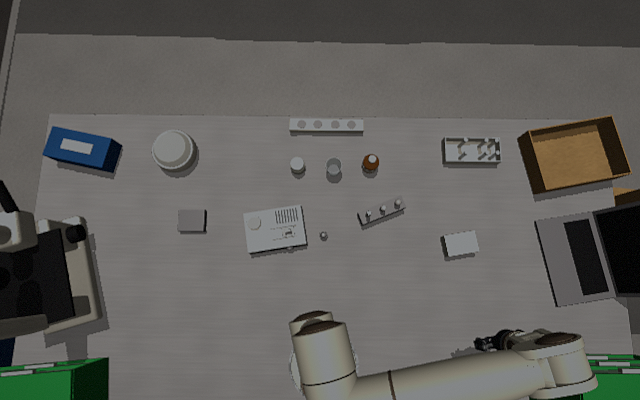

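View pics/scene0.png

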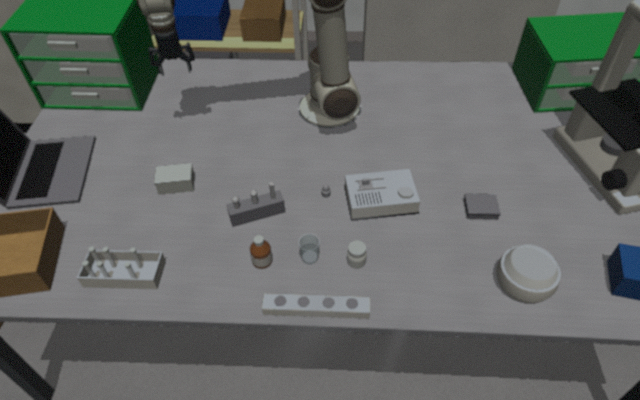

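The top view shows the controller at about (275,230) with the guard near (290,234), and the holder at about (381,210) with three tools. I'll enlarge both views in a single montage.

```bash
python3 - <<'E'
import cv2, numpy as np
t=cv2.imread("pics/top0.png")[190:265,235:415]; s=cv2.imread("pics/scene0.png")[160:230,215:425]
a=cv2.resize(t,(720,300),interpolation=cv2.INTER_CUBIC); b=cv2.resize(s,(840,280),interpolation=cv2.INTER_CUBIC)[:,:800]
a=cv2.copyMakeBorder(a,0,0,0,80,0)
cv2.imwrite("pics/m1.png",np.clip(np.vstack([a,b])*1.3,0,255).astype('uint8'))
E
```

```text
(no output)
```

View pics/m1.png

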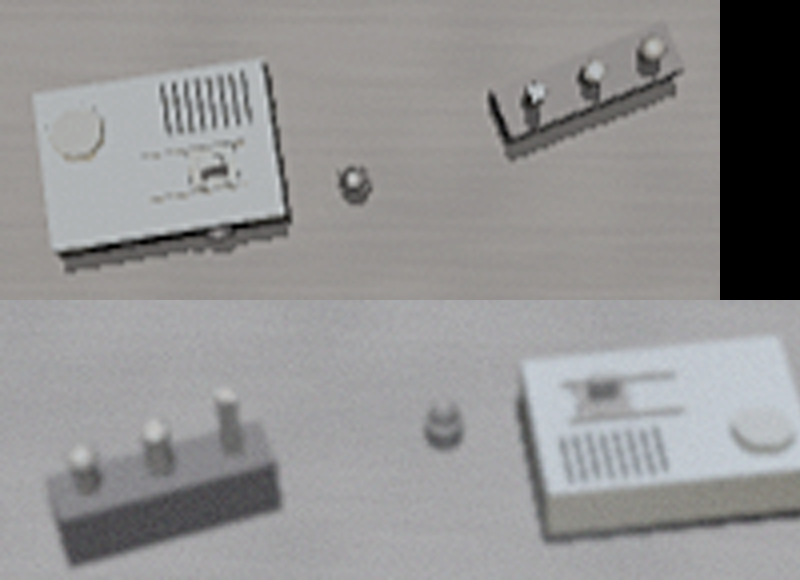

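The montage shows the controller's top corners at (33,95), (266,60), (290,215) and (55,250), with the guard tab at (214,172). The tallest tool, the pin, is the one nearest the controller, at (535,90).

```bash
cat > h.py <<'E'
import cv2, numpy as np
from scipy.spatial.transform import Rotation as R
from workcell import telemetry, optics
def ray(c,E,uv):
    K=np.array(c["K"]); x=(np.array(uv,float)-K[[0,1],2])/K[[0,1],[0,1]]
    d=np.hypot(*x); r=d
    for _ in range(20): r=d/(1+c["k1"]*r*r)
    x=x*(r/d if d else 1)
    return E[:3,3],E[:3,:3]@np.r_[x,1]
def atz(c,E,uv,z):
    o,d=ray(c,E,uv); return o+d*(z-o[2])/d[2]
def proj(c,E,p):
    q=np.linalg.inv(E)@np.r_[p,1]; x=q[:2]/q[2]; x=x*(1+c["k1"]*(x@x)); K=np.array(c["K"]); return K[:2,:2]@x+K[:2,2]
def tcp():
    o=telemetry.get_obs(); T=np.eye(4); T[:3,:3]=R.from_euler('xyz',o["tcp_rot"],degrees=True).as_matrix(); T[:3,3]=o["ee_pos"]; return T
def wrist(fn):
    T=tcp(); c=optics.camera("wrist"); cv2.imwrite(fn,c["color"][:,:,::-1]); E=T@c["mount"]; np.savez(fn+".npz",E=E,K=c["K"],k1=c["k1"]); return c,E
def load(fn):
    d=np.load(fn+".npz"); return {"K":d["K"],"k1":float(d["k1"])},d["E"]
E
python3 - <<'E'
from h import *
c=optics.camera("top"); E=c["extrinsics"]
f=lambda m,z: atz(c,E,np.array(m)/4+[234.6,189.6],z)[:2]
C=[f(m,.06) for m in [(33,95),(266,60),(290,215),(55,250)]]
for p in C: print(p)
print("ctr",np.mean(C,0)); y=(C[0]-C[1]+C[3]-C[2]); yaw=np.degrees(np.arctan2(-y[0],y[1])); print("yaw",yaw)
r=R.from_euler('z',yaw,degrees=True).as_matrix()[:2,:2]
print("hole",np.mean(C,0)+r@[-.02,-.055]); print("tab",f((214,168),.089))
P=[f(m,z) for m,z in [((535,90),.125),((593,71),.107),((652,47),.105)]]; print("tools",P); d=P[0]-P[2]; print("hyaw",np.degrees(np.arctan2(-d[0],d[1])))
print(optics.camera("wrist")["mount"]); print(tcp())
E
```

```text
[0.55032446 0.31319418]
[0.58652505 0.09269921]
[0.43956827 0.0668349 ]
[0.40462404 0.28533242]
ctr [0.49526046 0.18951518]
yaw 9.205537650508402
hole [0.48431675 0.132024  ]
tab [0.47977931 0.13664905]
tools [array([ 0.55044288, -0.15721543]), array([ 0.57158447, -0.21280552]), array([ 0.59511376, -0.26822811])]
hyaw 21.919578219334504
[[ 1.07054254e-03 -9.59686832e-01 -2.81069455e-01  7.08462989e-02]
 [ 9.99999085e-01  7.94868767e-04  1.09480580e-03  1.32184824e-03]
 [-8.27257379e-04 -2.81070370e-01  9.59686805e-01 -1.64790614e-01]
 [ 0.00000000e+00  0.00000000e+00  0.00000000e+00  1.00000000e+00]]
[[ 9.68465965e-01  2.49145798e-01 -2.13475064e-04  1.36978900e-01]
 [ 2.49145889e-01 -9.68465641e-01  7.92789328e-04 -5.32512472e-01]
 [-9.22313472e-06 -8.20975916e-04 -9.99999663e-01  2.08952918e-01]
 [ 0.00000000e+00  0.00000000e+00  0.00000000e+00  1.00000000e+00]]
```

```bash
python3 -m handwheel '[{"tx":0.04,"ty":-0.045,"jaw":1},{"tx":0.04,"ty":-0.045,"jaw":1},{"tx":0.04,"ty":-0.045,"jaw":1},{"tx":0.04,"ty":-0.045,"jaw":1},{"tx":0.04,"ty":-0.045,"jaw":1},{"tx":0.04,"ty":-0.045,"jaw":1},{"tx":0.04,"ty":-0.045,"jaw":1},{"tx":0.04,"ty":-0.045,"jaw":1},{"tx":0.04,"ty":-0.045,"jaw":1},{"tx":0.04,"ty":-0.045,"jaw":1}]' 30
python3 -m handwheel '[{"tx":0.033,"ty":-0.037,"jaw":1},{"tx":0.033,"ty":-0.037,"jaw":1},{"tx":0.033,"ty":-0.037,"az":-10.6,"jaw":1},{"az":-10.6,"jaw":1},{"az":-10.6,"jaw":1},{"az":-10.6,"jaw":1},{"az":-10.6,"jaw":1},{"az":-10.6,"jaw":1},{"az":-10.6,"jaw":1},{"az":-10.6,"jaw":1}]' 
python3 - <<'E'
from h import *
wrist("pics/w1.png"); print(tcp())
E
```

```text
[[ 9.68477145e-01  2.49102390e-01 -1.36921514e-04  1.37015026e-01]
 [ 2.49102426e-01 -9.68476933e-01  6.41311116e-04 -5.32530039e-01]
 [ 2.71468038e-05 -6.55202640e-04 -9.99999785e-01  2.09038898e-01]
 [ 0.00000000e+00  0.00000000e+00  0.00000000e+00  1.00000000e+00]]$[0]: bad value
$[0]: bad value
```

View pics/w1.png

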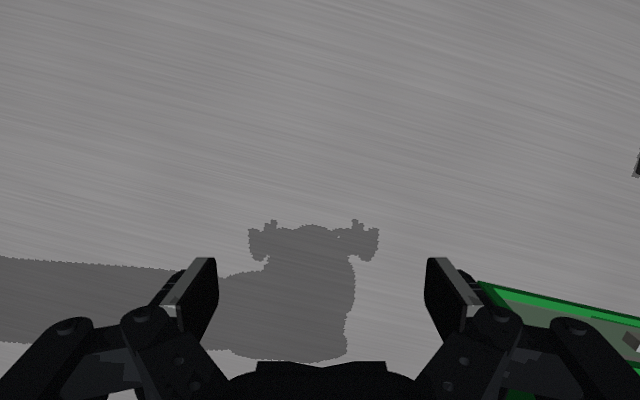

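The call was refused, so the picture only shows bare table under the start pose. I'll retry with every key present in each row.

```bash
python3 -m handwheel '[{"tx":0.04,"ty":-0.045,"tz":0,"ax":0,"ay":0,"az":0,"jaw":1},{"tx":0.04,"ty":-0.045,"tz":0,"ax":0,"ay":0,"az":0,"jaw":1},{"tx":0.04,"ty":-0.045,"tz":0,"ax":0,"ay":0,"az":0,"jaw":1},{"tx":0.04,"ty":-0.045,"tz":0,"ax":0,"ay":0,"az":0,"jaw":1},{"tx":0.04,"ty":-0.045,"tz":0,"ax":0,"ay":0,"az":0,"jaw":1},{"tx":0.04,"ty":-0.045,"tz":0,"ax":0,"ay":0,"az":0,"jaw":1},{"tx":0.04,"ty":-0.045,"tz":0,"ax":0,"ay":0,"az":0,"jaw":1},{"tx":0.04,"ty":-0.045,"tz":0,"ax":0,"ay":0,"az":0,"jaw":1},{"tx":0.04,"ty":-0.045,"tz":0,"ax":0,"ay":0,"az":0,"jaw":1},{"tx":0.04,"ty":-0.045,"tz":0,"ax":0,"ay":0,"az":0,"jaw":1}]' 30 &&
python3 -m handwheel '[{"tx":0.033,"ty":-0.037,"tz":0,"ax":0,"ay":0,"az":0,"jaw":1},{"tx":0.033,"ty":-0.037,"tz":0,"ax":0,"ay":0,"az":0,"jaw":1},{"tx":0.033,"ty":-0.037,"tz":0,"ax":0,"ay":0,"az":-10.6,"jaw":1},{"tx":0,"ty":0,"tz":0,"ax":0,"ay":0,"az":-10.6,"jaw":1},{"tx":0,"ty":0,"tz":0,"ax":0,"ay":0,"az":-10.6,"jaw":1},{"tx":0,"ty":0,"tz":0,"ax":0,"ay":0,"az":-10.6,"jaw":1},{"tx":0,"ty":0,"tz":0,"ax":0,"ay":0,"az":-10.6,"jaw":1},{"tx":0,"ty":0,"tz":0,"ax":0,"ay":0,"az":-10.6,"jaw":1},{"tx":0,"ty":0,"tz":0,"ax":0,"ay":0,"az":-10.6,"jaw":1},{"tx":0,"ty":0,"tz":0,"ax":0,"ay":0,"az":-10.6,"jaw":1}]' &&
python3 - <<'E'
from h import *
wrist("pics/w2.png"); print(tcp())
E
```

```text
time: 1.5
ee_pos: [0.4129, 0.0049, 0.2096]
tcp_rot: [180.0, -0.1, 14.4]
wrist_force: [1.7, -0.4, -0.7]
opening: 0.0854
grasp_force: 0.0
time: 2.75
ee_pos: [0.4805, 0.135, 0.2093]
tcp_rot: [-180.0, -0.0, 99.6]
wrist_force: [0.7, -1.1, -0.2]
opening: 0.0856
grasp_force: 0.0
[[-1.75370401e-01  9.84502514e-01 -1.50350021e-04  4.80466719e-01]
 [ 9.84502525e-01  1.75370396e-01 -4.25105724e-05  1.34964079e-01]
 [-1.54848226e-05 -1.55475071e-04 -9.99999988e-01  2.09314199e-01]
 [ 0.00000000e+00  0.00000000e+00  0.00000000e+00  1.00000000e+00]]
```

View pics/w2.png

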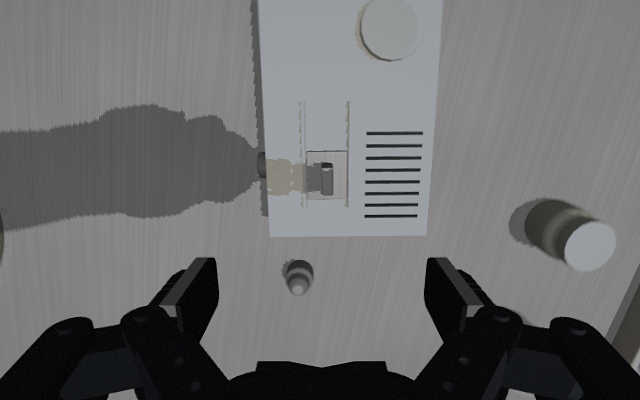

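The wrist view shows the guard plate at about (326,175) with the tab at (327,180), the box's bottom-right corner at (427,236), and its bottom-left corner at (270,237). I'll zoom in on the tab.

```bash
python3 - <<'E'
from h import *
cv2.imwrite("pics/m2.png",cv2.resize(cv2.imread("pics/w2.png")[90:250,255:445],(760,600)[:2] if 0 else (712,600),interpolation=cv2.INTER_CUBIC))
E
```

```text
(no output)
```

View pics/m2.png

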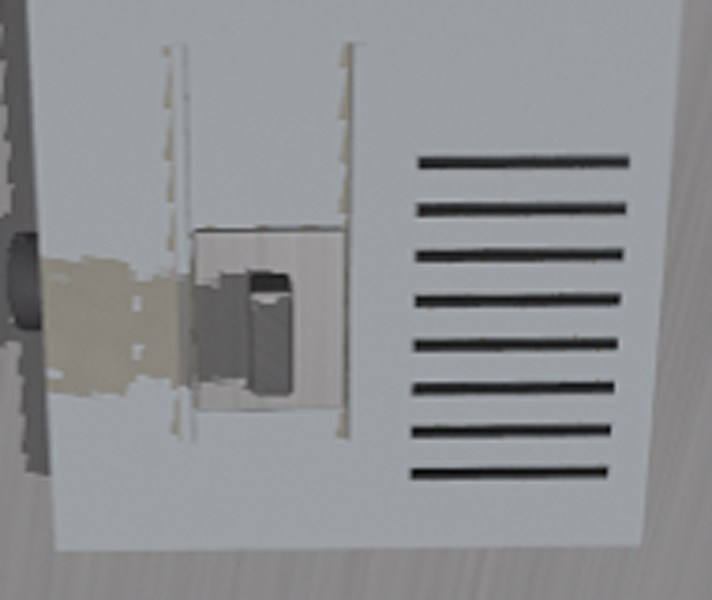

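```bash
python3 - <<'E'
from h import *
c,E=load("pics/w2.png"); f=lambda m,z: atz(c,E,np.array(m)/3.75+[254.6,89.6],z)[:2]
tab=f((271,343),.089); pl=np.mean([f(m,.065) for m in [(195,230),(345,230),(345,409),(197,409)]],0)
L0,L1,R0,R1=f((28,0),.06),f((55,550),.06),f((684,0),.06),f((640,545),.06)
a=lambda d:np.degrees(np.arctan2(-d[0],d[1]))
print("tab",tab,"plate",pl,"yaws",a(L0-L1),a(R0-R1),a(L1-R1)+90, "w",np.linalg.norm(L1-R1))
yaw=np.mean([a(L0-L1),a(R0-R1)]); r=R.from_euler('z',yaw,degrees=True).as_matrix()[:2,:2]
mid=(L1+R1)/2; hole=mid+r@[-.02,.055]; print("hole",hole,"guard travel",(r.T@(tab-hole))[1],"lat",(r.T@(tab-hole))[0],(r.T@(pl-hole)))
T=tcp(); print("tool delta",T[:2,:2].T@(tab-T[:2,3]))
E
```

```text
tab [0.48447591 0.13790589] plate [0.48476139 0.13762542] yaws 9.981525576498434 9.884772885582358 190.14837428126685 w 0.14990169225914637
hole [0.48551507 0.13233563] guard travel 0.0056660161515219775 lat -6.271273174503474e-05 [0.00017011 0.00534051]
tool delta [0.00219313 0.00446297]
```

```bash
python3 -m handwheel '[{"tx":0.002,"ty":0.0045,"tz":0.035,"ax":0,"ay":0,"az":-0.4,"jaw":1},{"tx":0,"ty":0,"tz":0.035,"ax":0,"ay":0,"az":0,"jaw":0},{"tx":0,"ty":0,"tz":0.035,"ax":0,"ay":0,"az":0,"jaw":0},{"tx":0,"ty":0,"tz":0.034,"ax":0,"ay":0,"az":0,"jaw":0},{"tx":0,"ty":0,"tz":0,"ax":0,"ay":0,"az":0,"jaw":-1},{"tx":0,"ty":0,"tz":0,"ax":0,"ay":0,"az":0,"jaw":-1},{"tx":0,"ty":0,"tz":0,"ax":0,"ay":0,"az":0,"jaw":-1},{"tx":0,"ty":0,"tz":0,"ax":0,"ay":0,"az":0,"jaw":-1},{"tx":0,"ty":0,"tz":0,"ax":0,"ay":0,"az":0,"jaw":-1},{"tx":0,"ty":0,"tz":0,"ax":0,"ay":0,"az":0,"jaw":-1}]' 30
```

```text
time: 4.05
ee_pos: [0.4847, 0.1377, 0.0705]
tcp_rot: [180.0, -0.0, 99.6]
wrist_force: [-0.2, 0.3, -0.3]
opening: -0.0002
grasp_force: 0.0
```

```bash
python3 - <<'E'
from h import *
wrist("pics/w3.png"); a=cv2.imread("pics/w3.png")[90:400,150:500]
o=telemetry.get_obs(); print(o["opening"],o["grasp_force"],o["ee_pos"])
s=optics.camera("scene")["color"][140:230,300:440,::-1]
cv2.imwrite("pics/m3.png",np.hstack([cv2.resize(a,(400,354)),cv2.resize(s,(400,354),interpolation=cv2.INTER_CUBIC)]))
E
```

```text
-5.614239350669614e-05 0.0 [0.48464624 0.13766895 0.07046269]
```

View pics/m3.png

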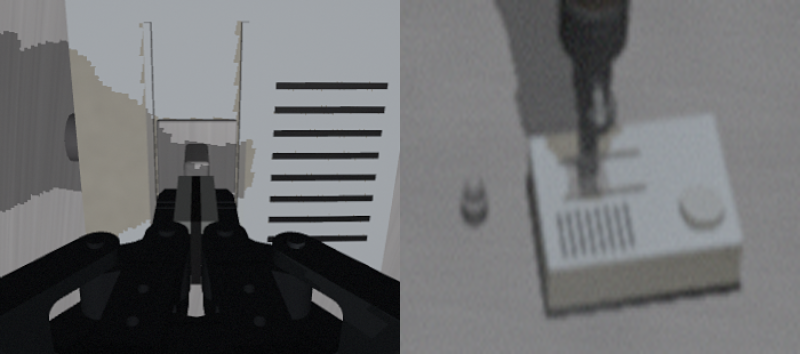

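```bash
python3 - <<'E'
from h import *
c,E=load("pics/w3.png"); T=tcp()
P=lambda p:(proj(c,E,p)-[150,90])/.875
print("tcp",P(T[:3,3]),"grasp",P(T[:3,3]+[0,0,.019]))
r=R.from_euler('z',10,degrees=True).as_matrix()[:2,:2]; t=np.r_[.4845,.138,.089]
for dx,dy in [(-.005,-.012),(.005,-.012),(.005,.012),(-.005,.012)]: print(P(t+np.r_[r@[dx,dy],0]), P(t+np.r_[r@[dx,dy],-.024]))
p=np.r_[.4845,.138,.065]
for dx,dy in [(-.018,-.022),(.018,-.022),(.018,.022),(-.018,.022)]: print("pl",P(p+np.r_[r@[dx,dy],0]))
o,d=ray(c,E,(319.5,219)); print(c)
E
```

```text
tcp [195.86407878 171.75530934] grasp [195.86011452 190.49238796]
[183.48622989 216.24195314] [185.00683277 190.53515534]
[208.08081454 216.13464602] [206.58858215 190.43723582]
[208.31525925 161.03628362] [206.72602044 141.32770744]
[182.6059292  161.15771358] [184.30674635 141.43655514]
pl [157.69783393 209.97660742]
pl [234.13640934 209.63925406]
pl [236.38095713 119.57904008]
pl [154.4245524  119.98848698]
{'K': array([[352.35569033,   0.        , 320.99459849],
       [  0.        , 352.35569033, 199.39265581],
       [  0.        ,   0.        ,   1.        ]]), 'k1': -0.050960150620282196}
```

```bash
python3 - <<'E'
from h import *
w=optics.camera("wrist"); M=w["mount"]
for y,z in [(.0425,-.013),(0,0),(0,-.01),(0,-.02)]:
    for x in (.011,0,-.011): print(y,z,x,proj(w,M,np.r_[x,y,z]).round())
a=cv2.imread("pics/w3.png")[200:360,240:400]
cv2.imwrite("pics/m4.png",np.clip(cv2.resize(a,(600,600),interpolation=cv2.INTER_CUBIC)*2.5,0,255).astype('uint8'))
E
```

```text
0.0425 -0.013 0.011 [414. 229.]
0.0425 -0.013 0 [412. 251.]
0.0425 -0.013 -0.011 [410. 272.]
0 0 0.011 [322. 220.]
0 0 0 [321. 240.]
0 0 -0.011 [321. 260.]
0 -0.01 0.011 [322. 227.]
0 -0.01 0 [321. 249.]
0 -0.01 -0.011 [321. 269.]
0 -0.02 0.011 [322. 235.]
0 -0.02 0 [321. 258.]
0 -0.02 -0.011 [321. 280.]
```

View pics/m4.png

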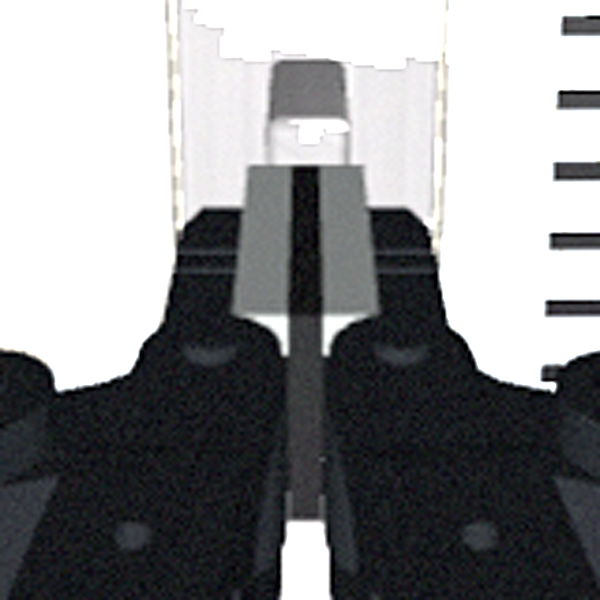

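The zoom shows the grey pads shut with no gap, their ends about 25 mm short of the stated TCP and above the tab. So I'll open halfway, go down 20 mm and close again.

```bash
python3 -m handwheel '[{"tx":0,"ty":0,"tz":0,"ax":0,"ay":0,"az":-0.4,"jaw":0},{"tx":0,"ty":0,"tz":0,"ax":0,"ay":0,"az":0,"jaw":0},{"tx":0,"ty":0,"tz":0,"ax":0,"ay":0,"az":0,"jaw":0},{"tx":0,"ty":0,"tz":0.01,"ax":0,"ay":0,"az":0,"jaw":0},{"tx":0,"ty":0,"tz":0.01,"ax":0,"ay":0,"az":0,"jaw":0},{"tx":0,"ty":0,"tz":0,"ax":0,"ay":0,"az":0,"jaw":-1},{"tx":0,"ty":0,"tz":0,"ax":0,"ay":0,"az":0,"jaw":-1},{"tx":0,"ty":0,"tz":0,"ax":0,"ay":0,"az":0,"jaw":-1},{"tx":0,"ty":0,"tz":0,"ax":0,"ay":0,"az":0,"jaw":-1},{"tx":0,"ty":0,"tz":0,"ax":0,"ay":0,"az":0,"jaw":-1}]' 30
```

```text
time: 5.45
ee_pos: [0.4849, 0.1377, 0.0504]
tcp_rot: [180.0, 0.0, 100.0]
wrist_force: [4.5, 1.5, -5.2]
opening: 0.0096
grasp_force: 35.2
```

```bash
python3 -m handwheel '[{"tx":0.005,"ty":0,"tz":0,"ax":0,"ay":0,"az":0,"jaw":-1},{"tx":0.005,"ty":0,"tz":0,"ax":0,"ay":0,"az":0,"jaw":-1},{"tx":0.005,"ty":0,"tz":0,"ax":0,"ay":0,"az":0,"jaw":-1},{"tx":0.005,"ty":0,"tz":0,"ax":0,"ay":0,"az":0,"jaw":-1},{"tx":0.005,"ty":0,"tz":0,"ax":0,"ay":0,"az":0,"jaw":-1},{"tx":0.005,"ty":0,"tz":0,"ax":0,"ay":0,"az":0,"jaw":-1},{"tx":0.005,"ty":0,"tz":0,"ax":0,"ay":0,"az":0,"jaw":-1},{"tx":0.004,"ty":0,"tz":0,"ax":0,"ay":0,"az":0,"jaw":-1},{"tx":0,"ty":0,"tz":0,"ax":0,"ay":0,"az":0,"jaw":-1},{"tx":0,"ty":0,"tz":0,"ax":0,"ay":0,"az":0,"jaw":-1}]' 30
```

```text
time: 6.7
ee_pos: [0.4783, 0.1764, 0.0504]
tcp_rot: [180.0, -0.0, 100.0]
wrist_force: [4.4, 2.1, -6.4]
opening: 0.009
grasp_force: 35.1
```

```bash
python3 -m handwheel '[{"tx":0,"ty":0,"tz":0,"ax":0,"ay":0,"az":0,"jaw":0},{"tx":0,"ty":0,"tz":0,"ax":0,"ay":0,"az":0,"jaw":0},{"tx":0,"ty":0,"tz":0,"ax":0,"ay":0,"az":0,"jaw":0},{"tx":0,"ty":0,"tz":-0.05,"ax":0,"ay":0,"az":0,"jaw":0},{"tx":0,"ty":0,"tz":-0.05,"ax":0,"ay":0,"az":0,"jaw":1},{"tx":0,"ty":0,"tz":-0.05,"ax":0,"ay":0,"az":0,"jaw":1},{"tx":-0.045,"ty":0,"tz":0,"ax":0,"ay":0,"az":0,"jaw":1},{"tx":0,"ty":0,"tz":0,"ax":0,"ay":0,"az":0,"jaw":1},{"tx":0,"ty":0,"tz":0,"ax":0,"ay":0,"az":0,"jaw":1},{"tx":0,"ty":0,"tz":0,"ax":0,"ay":0,"az":0,"jaw":1}]' 30 && python3 -c 'from h import *;wrist("pics/w4.png")' &&
python3 -m handwheel '[{"tx":-0.057,"ty":0.002,"tz":0,"ax":0,"ay":0,"az":0,"jaw":1},{"tx":-0.057,"ty":0.002,"tz":0,"ax":0,"ay":0,"az":0,"jaw":1},{"tx":-0.057,"ty":0.002,"tz":0,"ax":0,"ay":0,"az":0,"jaw":1},{"tx":-0.057,"ty":0.003,"tz":0,"ax":0,"ay":0,"az":0,"jaw":1},{"tx":-0.057,"ty":0.003,"tz":0,"ax":0,"ay":0,"az":0,"jaw":1},{"tx":0,"ty":0,"tz":0,"ax":0,"ay":0,"az":-6,"jaw":1},{"tx":0,"ty":0,"tz":0,"ax":0,"ay":0,"az":-6,"jaw":1},{"tx":0,"ty":0,"tz":0,"ax":0,"ay":0,"az":0,"jaw":1},{"tx":0,"ty":0,"tz":0,"ax":0,"ay":0,"az":0,"jaw":1},{"tx":0,"ty":0,"tz":0,"ax":0,"ay":0,"az":0,"jaw":1}]' 30 && python3 - <<'E'
from h import *
wrist("pics/w5.png")
a=cv2.imread("pics/w4.png"); b=cv2.imread("pics/w5.png")
c,E=load("pics/w4.png"); u=proj(c,E,np.r_[.4855,.1323,.06]); c,E=load("pics/w5.png"); v=proj(c,E,np.r_[.5504,-.1572,.125]); print(u,v)
def cr(i,p,h,w):
    x=int(np.clip(p[0]-w/2,0,640-w)); y=int(np.clip(p[1]-h/2,0,400-h)); print(x,y); return i[y:y+h,x:x+w]
A=cv2.resize(cr(a,u,150,100),(400,600),interpolation=cv2.INTER_CUBIC); B=cv2.resize(cr(b,v,225,150),(400,600),interpolation=cv2.INTER_CUBIC)
cv2.imwrite("pics/m5.png",np.clip(np.hstack([A,B])*1.4,0,255).astype('uint8'))
E
```

```text
time: 7.95
ee_pos: [0.4854, 0.1323, 0.2]
tcp_rot: [-180.0, -0.0, 100.1]
wrist_force: [0.6, -0.1, -0.4]
opening: 0.0852
grasp_force: 0.0
time: 9.25
ee_pos: [0.5472, -0.1464, 0.2004]
tcp_rot: [180.0, 0.0, 112.0]
wrist_force: [-0.4, -0.0, -0.3]
opening: 0.0853
grasp_force: 0.0
[321.70924039 178.40698031] [320.47011253 213.81657579]
271 103
245 101
```

View pics/m5.png

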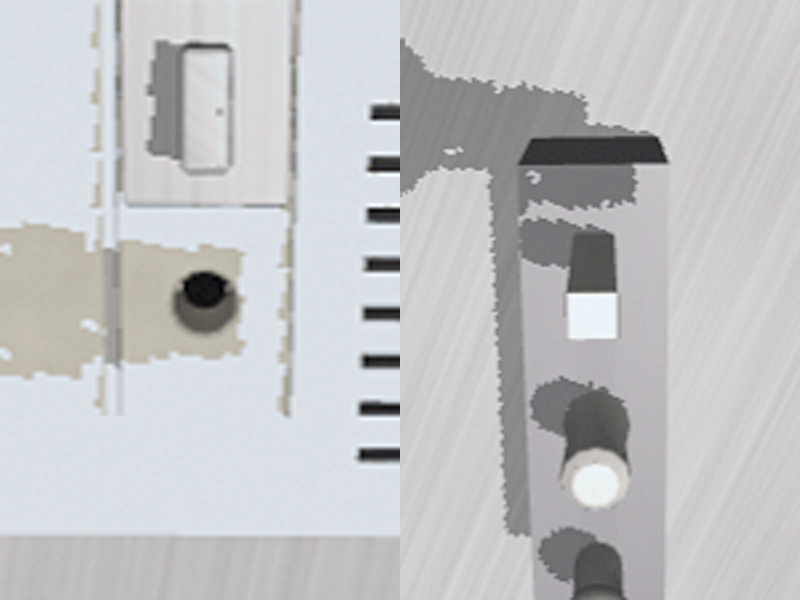

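The hole is open, with its mouth centred at (205,302) in the left crop and the guard drawn back. The square pin top is at (592,315) in the right half, aligned with the gripper.

```bash
python3 - <<'E'
from h import *
c,E=load("pics/w4.png"); h=atz(c,E,np.array([205,302.5])/4+[270.6,102.6],.06); print("hole",h)
c,E=load("pics/w5.png"); f=lambda m,z:atz(c,E,np.array(m)/2.6667+[244.7,100.7],z)[:2]
p=f((192.5,315),.125); print("pin",p)
a=lambda d:np.degrees(np.arctan2(-d[0],d[1]))
print("hyaw",a(f((268,163),.06)-f((265,600),.06)),a(f((119,163),.06)-f((133,600),.06)), "pinedge",a(f((218,291),.125)-f((218,340),.125)))
T=tcp(); print("tool delta",T[:2,:2].T@(p-T[:2,3]))
E
```

```text
hole [0.48559362 0.13248454 0.06      ]
pin [ 0.54943199 -0.16170637]
hyaw 22.811963516442336 22.355737079403124 pinedge 22.30033509034328
tool delta [-0.01493192 -0.0035822 ]
```

```bash
python3 -m handwheel '[{"tx":-0.015,"ty":-0.0036,"tz":0,"ax":0,"ay":0,"az":-0.5,"jaw":1},{"tx":0,"ty":0,"tz":0.035,"ax":0,"ay":0,"az":0,"jaw":0.5},{"tx":0,"ty":0,"tz":0.035,"ax":0,"ay":0,"az":0,"jaw":0.2},{"tx":0,"ty":0,"tz":0.035,"ax":0,"ay":0,"az":0,"jaw":0},{"tx":0,"ty":0,"tz":0.035,"ax":0,"ay":0,"az":0,"jaw":0},{"tx":0,"ty":0,"tz":0,"ax":0,"ay":0,"az":0,"jaw":-1},{"tx":0,"ty":0,"tz":0,"ax":0,"ay":0,"az":0,"jaw":-1},{"tx":0,"ty":0,"tz":0,"ax":0,"ay":0,"az":0,"jaw":-1},{"tx":0,"ty":0,"tz":0,"ax":0,"ay":0,"az":0,"jaw":-1},{"tx":0,"ty":0,"tz":0,"ax":0,"ay":0,"az":0,"jaw":-1}]' 60
```

```text
time: 10.55
ee_pos: [0.5497, -0.1621, 0.0609]
tcp_rot: [180.0, 0.0, 112.5]
wrist_force: [0.4, 0.3, 1.3]
opening: 0.0132
grasp_force: 59.7
```

```bash
python3 -m handwheel '[{"tx":0,"ty":0,"tz":-0.02,"ax":0,"ay":0,"az":0,"jaw":-1},{"tx":0,"ty":0,"tz":-0.02,"ax":0,"ay":0,"az":0,"jaw":-1},{"tx":0,"ty":0,"tz":-0.02,"ax":0,"ay":0,"az":0,"jaw":-1},{"tx":0,"ty":0,"tz":-0.02,"ax":0,"ay":0,"az":0,"jaw":-1},{"tx":0,"ty":0,"tz":-0.015,"ax":0,"ay":0,"az":0,"jaw":-1},{"tx":0,"ty":0,"tz":0,"ax":0,"ay":0,"az":0,"jaw":-1},{"tx":0,"ty":0,"tz":0,"ax":0,"ay":0,"az":0,"jaw":-1},{"tx":0,"ty":0,"tz":0,"ax":0,"ay":0,"az":0,"jaw":-1},{"tx":0,"ty":0,"tz":0,"ax":0,"ay":0,"az":0,"jaw":-1},{"tx":0,"ty":0,"tz":0,"ax":0,"ay":0,"az":0,"jaw":-1}]' 60 && python3 -m handwheel '[{"tx":0.033,"ty":0.006,"tz":0,"ax":0,"ay":0,"az":0,"jaw":-1},{"tx":0.033,"ty":0.006,"tz":0,"ax":0,"ay":0,"az":0,"jaw":-1},{"tx":0.033,"ty":0.006,"tz":0,"ax":0,"ay":0,"az":0,"jaw":-1},{"tx":0.033,"ty":0.006,"tz":0,"ax":0,"ay":0,"az":0,"jaw":-1},{"tx":0.033,"ty":0.006,"tz":0,"ax":0,"ay":0,"az":0,"jaw":-1},{"tx":0.033,"ty":0.006,"tz":0,"ax":0,"ay":0,"az":0,"jaw":-1},{"tx":0.033,"ty":0.006,"tz":0,"ax":0,"ay":0,"az":0,"jaw":-1},{"tx":0.033,"ty":0.006,"tz":0,"ax":0,"ay":0,"az":0,"jaw":-1},{"tx":0.033,"ty":0.0055,"tz":0,"ax":0,"ay":0,"az":0,"jaw":-1},{"tx":0,"ty":0,"tz":0,"ax":0,"ay":0,"az":0,"jaw":-1}]' 60 && python3 - <<'E'
from h import *
c,E=wrist("pics/w6.png"); T=tcp(); p=T[:3,3]; print(p)
dz=T[2,3]-.0609
a=cv2.imread("pics/w6.png")[100:400,170:470]; cv2.imwrite("pics/m6.png",np.clip(cv2.resize(a,(600,600),interpolation=cv2.INTER_CUBIC)*1.5,0,255).astype('uint8'))
P=lambda q:((proj(c,E,np.r_[q])-[169.7,99.7])*2).round(1)
print("tip exp",P([p[0],p[1],.010+dz]),"hole",P([.4856,.1325,.06]),"top",P([p[0],p[1],.125+dz]),"underside",P([p[0],p[1],.06+dz]))
E
```

```text
time: 11.8
ee_pos: [0.5493, -0.162, 0.1551]
tcp_rot: [-180.0, -0.0, 112.5]
wrist_force: [-0.4, 0.3, -0.1]
opening: 0.013
grasp_force: 59.8
time: 13.05
ee_pos: [0.4846, 0.1344, 0.1554]
tcp_rot: [180.0, -0.0, 112.7]
wrist_force: [0.3, -0.1, -0.9]
opening: 0.0133
grasp_force: 59.8
[0.48484885 0.13346574 0.1553737 ]
tip exp [304.2 222.7] hole [304.9 189.4] top [304.8 438.1] underside [304.4 284. ]
```

View pics/m6.png

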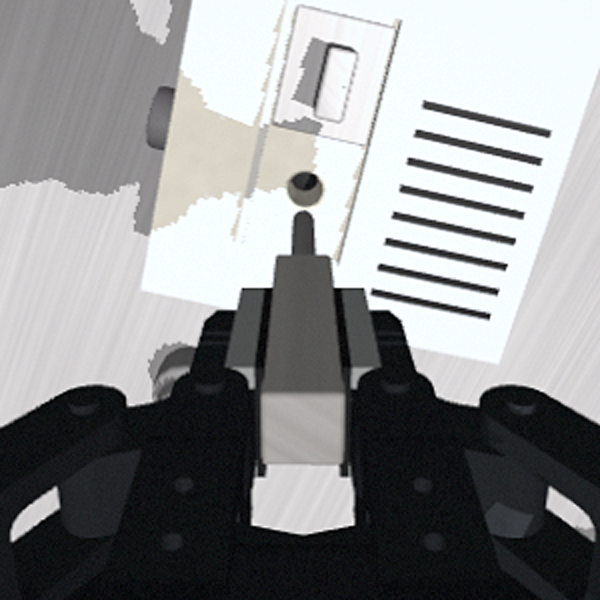

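The pin hangs upright with its tip's front edge at (303,210), as predicted, and the hole is at (305,189). The lateral alignment is right, so I'll lower it to just above the button.

```bash
python3 -m handwheel '[{"tx":0,"ty":0,"tz":0,"ax":0,"ay":0,"az":0,"jaw":-1},{"tx":0,"ty":0,"tz":0,"ax":0,"ay":0,"az":0,"jaw":-1},{"tx":0,"ty":0,"tz":0.015,"ax":0,"ay":0,"az":0,"jaw":-1},{"tx":0,"ty":0,"tz":0.015,"ax":0,"ay":0,"az":0,"jaw":-1},{"tx":0,"ty":0,"tz":0.01,"ax":0,"ay":0,"az":0,"jaw":-1},{"tx":0,"ty":0,"tz":0.005,"ax":0,"ay":0,"az":0,"jaw":-1},{"tx":0,"ty":0,"tz":0.005,"ax":0,"ay":0,"az":0,"jaw":-1},{"tx":0,"ty":0,"tz":0.005,"ax":0,"ay":0,"az":0,"jaw":-1},{"tx":0,"ty":0,"tz":0,"ax":0,"ay":0,"az":0,"jaw":-1},{"tx":0,"ty":0,"tz":0,"ax":0,"ay":0,"az":0,"jaw":-1}]' 60; python3 -c '
from h import *; print(tcp()[:3,3], telemetry.get_obs()["wrist_force"])'
```

```text
time: 14.35
ee_pos: [0.4852, 0.1328, 0.1006]
tcp_rot: [180.0, 0.0, 112.5]
wrist_force: [0.5, -0.1, 0.2]
opening: 0.0131
grasp_force: 59.8
[0.48517986 0.1328232  0.10063992] [ 0.52507013 -0.08417135  0.2282574 ]
```

```bash
python3 -m handwheel '[{"tx":0,"ty":0,"tz":0.002,"ax":0,"ay":0,"az":0,"jaw":-1},{"tx":0,"ty":0,"tz":0.002,"ax":0,"ay":0,"az":0,"jaw":-1},{"tx":0,"ty":0,"tz":0.002,"ax":0,"ay":0,"az":0,"jaw":-1},{"tx":0,"ty":0,"tz":0.001,"ax":0,"ay":0,"az":0,"jaw":-1},{"tx":0,"ty":0,"tz":0.001,"ax":0,"ay":0,"az":0,"jaw":-1},{"tx":0,"ty":0,"tz":0.001,"ax":0,"ay":0,"az":0,"jaw":-1},{"tx":0,"ty":0,"tz":0.001,"ax":0,"ay":0,"az":0,"jaw":-1},{"tx":0,"ty":0,"tz":0.001,"ax":0,"ay":0,"az":0,"jaw":-1},{"tx":0,"ty":0,"tz":0,"ax":0,"ay":0,"az":0,"jaw":-1},{"tx":0,"ty":0,"tz":0,"ax":0,"ay":0,"az":0,"jaw":-1}]' 60
```

```text
time: 15.6
ee_pos: [0.4851, 0.1328, 0.0895]
tcp_rot: [180.0, 0.0, 112.5]
wrist_force: [-1.4, -0.4, 2.0]
opening: 0.0132
grasp_force: 60.3
```

```bash
python3 -m handwheel '[{"tx":0,"ty":0,"tz":0.0005,"ax":0,"ay":0,"az":0,"jaw":-1},{"tx":0,"ty":0,"tz":0.0005,"ax":0,"ay":0,"az":0,"jaw":-1},{"tx":0,"ty":0,"tz":0.0005,"ax":0,"ay":0,"az":0,"jaw":-1},{"tx":0,"ty":0,"tz":0.0005,"ax":0,"ay":0,"az":0,"jaw":-1},{"tx":0,"ty":0,"tz":0,"ax":0,"ay":0,"az":0,"jaw":-1},{"tx":0,"ty":0,"tz":0,"ax":0,"ay":0,"az":0,"jaw":-1},{"tx":0,"ty":0,"tz":0,"ax":0,"ay":0,"az":0,"jaw":-1},{"tx":0,"ty":0,"tz":0,"ax":0,"ay":0,"az":0,"jaw":-1},{"tx":0,"ty":0,"tz":0,"ax":0,"ay":0,"az":0,"jaw":-1},{"tx":0,"ty":0,"tz":0,"ax":0,"ay":0,"az":0,"jaw":-1}]' 60; python3 -m handwheel '[{"tx":0,"ty":0,"tz":0.0005,"ax":0,"ay":0,"az":0,"jaw":-1},{"tx":0,"ty":0,"tz":0.0005,"ax":0,"ay":0,"az":0,"jaw":-1},{"tx":0,"ty":0,"tz":0,"ax":0,"ay":0,"az":0,"jaw":-1},{"tx":0,"ty":0,"tz":0,"ax":0,"ay":0,"az":0,"jaw":-1},{"tx":0,"ty":0,"tz":0,"ax":0,"ay":0,"az":0,"jaw":-1},{"tx":0,"ty":0,"tz":0,"ax":0,"ay":0,"az":0,"jaw":-1},{"tx":0,"ty":0,"tz":0,"ax":0,"ay":0,"az":0,"jaw":-1},{"tx":0,"ty":0,"tz":0,"ax":0,"ay":0,"az":0,"jaw":-1},{"tx":0,"ty":0,"tz":0,"ax":0,"ay":0,"az":0,"jaw":-1},{"tx":0,"ty":0,"tz":0,"ax":0,"ay":0,"az":0,"jaw":-1}]' 60
```

```text
time: 16.85
ee_pos: [0.4851, 0.1328, 0.0874]
tcp_rot: [180.0, -0.0, 112.5]
wrist_force: [-1.1, -0.0, 3.4]
opening: 0.0136
grasp_force: 60.4
time: 18.1
ee_pos: [0.4851, 0.1328, 0.0867]
tcp_rot: [180.0, 0.0, 112.5]
wrist_force: [-0.7, -0.6, 7.0]
opening: 0.0134
grasp_force: 61.0
```

```bash
python3 -m handwheel '[{"tx":0,"ty":0,"tz":0.0003,"ax":0,"ay":0,"az":0,"jaw":-1},{"tx":0,"ty":0,"tz":0,"ax":0,"ay":0,"az":0,"jaw":-1},{"tx":0,"ty":0,"tz":0,"ax":0,"ay":0,"az":0,"jaw":-1},{"tx":0,"ty":0,"tz":0,"ax":0,"ay":0,"az":0,"jaw":-1},{"tx":0,"ty":0,"tz":0,"ax":0,"ay":0,"az":0,"jaw":-1},{"tx":0,"ty":0,"tz":0,"ax":0,"ay":0,"az":0,"jaw":-1},{"tx":0,"ty":0,"tz":0,"ax":0,"ay":0,"az":0,"jaw":-1},{"tx":0,"ty":0,"tz":0,"ax":0,"ay":0,"az":0,"jaw":-1},{"tx":0,"ty":0,"tz":0,"ax":0,"ay":0,"az":0,"jaw":-1},{"tx":0,"ty":0,"tz":0,"ax":0,"ay":0,"az":0,"jaw":-1}]' 60
```

```text
time: 19.35
ee_pos: [0.4852, 0.1328, 0.0867]
tcp_rot: [180.0, 0.0, 112.5]
wrist_force: [-2.2, 0.1, 9.4]
opening: 0.013
grasp_force: 61.2
```

The force has risen to 9 N with no further travel, so the button is at its bottom, with plenty of margin below 25 N. I'm handing in the job.

```bash
python3 -c 'from workcell import workorder; print(workorder.job_done())'
```

```text
the job is handed in; nothing more can be done
None
```

I slid the guard fully open, took the pin out of the holder, and handed in the job with the pin still gripped and the button held at its bottom with about 9 N; the hand-in returned no verdict.

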